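# Sweep ring cores through the gate into the slot

## Robot

A 6-joint arm with a two-finger parallel gripper is mounted at the origin on the work surface. World frame = base frame: x ahead of the robot, y to its left, z up, the work surface at z = 0. Lengths are in mm, angles in rad, forces in N, time in s.
With the tool pointing down it reaches from about 275 to 750 mm from the base axis. Payload 10.2 kg.
Tool frame: the origin (TCP) lies at the very end of the fingers, on their centre line; the grasp point (between the pads) lies 19 mm behind it; z points along the fingers, y is the direction in which the jaws open and shut (so a half turn about z gives the same grasp; the last joint's range is limited). The gripper opens to 85 mm and grips with 20 to 120 N. Pads are 22 mm wide; open, the fingers measure 114 mm over their backs; the gripper's body (76 mm by 85 mm) begins 54 mm behind the grasp point. The pads swing forward as they close: fully open they stand 13 mm farther back than shut.
Start: joints at [-1.395, 0.313, 1.498, -0, 1.331, -0.223], TCP at [203.852, -483.813, 231.294] pointing down, gripper open.
Joint ranges: [-2.94, 2.94], [-0.97, 2.17], [0.19, 2.56], [-1.23, 4.37], [0.02, 3.11], [-2.88, 2.88]. Speed limits (rad/s): [2.39, 2.39, 3.01, 3.14, 3.14, 3.14].

## Interface

Orientations are given as a rotation vector (axis times angle).
In Python, from plant import readout, imaging, order gives the robot as it stands.
- The arm moves only by the tool arm_command, never from a script. Its argument "steps" is a list that holds one entry, the list of rows, each a list of 5 numbers: the closure in counts, from 0 (fully open) to 255 (shut), then the shift along the tool's x, y, z in m, then the turn about the tool's z in rad. A call has 1 to 5 rows; each row shifts and turns the commanded pose from where the row before left it, along the tool's axes as they then stand; what a row does not reach is not made up. A row lasts 1/10 s, in which the tool goes at most 50 mm and 8.59 degrees, less where a joint would pass 70% of its speed; a pose out of reach is approached as far as the arm can. A call with a gripper value outside its range is refused whole. The fingers move at their own pace and stop on an object; "newtons" is the grip in N (left out, the last holds). Time passes only in rows, so rows that do not move let the fingers close. It gives the time, the measured TCP pose, the force and the opening at its end, in the units of the state.
- readout.state(): the state, without advancing time (a new reading comes with each control period).
- imaging.get_image(name): name is "scene" or "top"; returns a dict with "color" (400x640x3 uint8, red, green, blue), "fx", "fy", "cx", "cy" (pixels), "D" ([k1, k2, p1, p2, k3] as OpenCV has them; the pictures are not rectified), "rvec" (rotation vector, rad) and "tvec" (3), from world to camera coordinates, as OpenCV has them. Camera axes: x right, y down, z forward; pixel columns grow to the right and rows downward; lengths in mm; the calibration is good to about 2 mm. A picture is of the moment at which its call begins. There is no depth.
- order.job_done(): hands the job in, once; it reports no verdict.
The state is a dict: "time_s": time; "joints": joint angles; "dq": joint speeds; "tau": joint torques, N m; "tool_pos": TCP position; "tool_rot": TCP orientation; "contact_force": force on the tool from outside, world axes, zero at the start; "moment": the same for the moment, N m; "finger_gap": opening from 0.0 (shut) to 1.0 (fully open).
Only numpy, scipy, OpenCV 4.12 (cv2) and the standard library are available. Lean on these libraries where they do the work, as an engineer would, in place of code of your own. Each camera call takes 0.05 s, during which the arm holds its last target.

## Task

Three loose ferrite ring cores lie on the raised sorting tray. With the fingertips, sweep them one at a time along the deck, through the narrow gate in the fence, so that each drops into the collecting slot behind it; slide them only, never pick them up. Leave the capacitor and the relay standing on the tray, and the screwdriver and the multimeter on the bench, where they are.

Things in the scene. Friction and masses are not known exactly. Their poses are not given: they have to be found in the camera images.
- tray: fixed raised sorting tray. Origin at bench level, straight below point gate; x points out through the gate to the slot (roughly away from the robot, within 0.35 rad), y left along the fence, z up. Flat deck, top at z = 65 mm, x = -190 to 0, y = -140 to +140 mm, smooth: a core stops when the push stops. Rims 8 mm high, 5 mm thick, along rear and sides.
- gate (a point): middle of the 40 mm wide gate, at deck height on the deck's outer edge, where a core drops once its centre is past; axes as the tray's. It is the one gap in a fence 5 mm thick, 22 mm high, along the deck's x = 0 edge. Two 22 mm high guide walls flare back from it: inner faces 20 mm from the centre line at the gate, 46 mm at x = -32 mm.
- slot (a point): centre of the floor of the open-topped collecting slot beyond the gate, 4 mm above the bench; axes as the tray's. Inside it is 44 mm (x) by 100 mm (y); its floor lies 61 mm below the deck and its outer walls rise 22 mm above the deck.
- core1: loose ferrite ring core, a dark flat ring 30 mm outside diameter, 16 mm hole, 12 mm high, about 22 g, lying flat on the tray's deck; origin at the centre of its underside, z up. The three cores are alike.
- core2: loose ferrite ring core, a dark flat ring 30 mm outside diameter, 16 mm hole, 12 mm high, about 22 g, lying flat on the tray's deck; origin at the centre of its underside, z up. The three cores are alike.
- core3: loose ferrite ring core, a dark flat ring 30 mm outside diameter, 16 mm hole, 12 mm high, about 22 g, lying flat on the tray's deck; origin at the centre of its underside, z up. The three cores are alike.
- capacitor: loose black can capacitor standing upright on the deck in one of the two corners by the fence, 25 mm diameter, 40 mm high; origin at the centre of its underside, z up. Stays where it is.
- relay: loose clear-cased relay block standing on the deck in the other corner by the fence, 22 x 22 x 34 mm high; origin at the centre of its underside, z up. Stays where it is.
- screwdriver: screwdriver lying on the bench to the right of the tray, along its own x axis, about 200 mm long; origin near the middle, on the bench. Stays where it is.
- meter: green hand-held multimeter lying flat on the bench to the left of the tray, 185 x 90 x 42 mm high (51 mm at its dial), long side along its x; origin at the centre of its underside. Stays where it is.

How it is judged (in metres and radians):
On the way, in this order (a step that is already met when the one before it is completed fails the run):
1. a first core has dropped into the slot, alone (((z of core1 in the frame of tray below 0.055 m and x of core1 in the frame of tray between -0.004 and 0.048 m and y of core1 in the frame of tray between -0.054 and 0.054 m) or (z of core2 in the frame of tray below 0.055 m and x of core2 in the frame of tray between -0.004 and 0.048 m and y of core2 in the frame of tray between -0.054 and 0.054 m) or (z of core3 in the frame of tray below 0.055 m and x of core3 in the frame of tray between -0.004 and 0.048 m and y of core3 in the frame of tray between -0.054 and 0.054 m))), for 0.2 s.
2. then a second core has dropped into the slot ((((z of core1 in the frame of tray below 0.055 m and x of core1 in the frame of tray between -0.004 and 0.048 m and y of core1 in the frame of tray between -0.054 and 0.054 m) and (z of core2 in the frame of tray below 0.055 m and x of core2 in the frame of tray between -0.004 and 0.048 m and y of core2 in the frame of tray between -0.054 and 0.054 m)) or ((z of core1 in the frame of tray below 0.055 m and x of core1 in the frame of tray between -0.004 and 0.048 m and y of core1 in the frame of tray between -0.054 and 0.054 m) and (z of core3 in the frame of tray below 0.055 m and x of core3 in the frame of tray between -0.004 and 0.048 m and y of core3 in the frame of tray between -0.054 and 0.054 m)) or ((z of core2 in the frame of tray below 0.055 m and x of core2 in the frame of tray between -0.004 and 0.048 m and y of core2 in the frame of tray between -0.054 and 0.054 m) and (z of core3 in the frame of tray below 0.055 m and x of core3 in the frame of tray between -0.004 and 0.048 m and y of core3 in the frame of tray between -0.054 and 0.054 m)))), for 0.2 s.
3. then the third core has dropped into the slot (z of each of core1, core2, core3 in the frame of tray below 0.055 m and x of core1 in the frame of tray between -0.004 and 0.048 m and y of core1 in the frame of tray between -0.054 and 0.054 m and x of core2 in the frame of tray between -0.004 and 0.048 m and y of core2 in the frame of tray between -0.054 and 0.054 m and x of core3 in the frame of tray between -0.004 and 0.048 m and y of core3 in the frame of tray between -0.054 and 0.054 m), for 0.2 s.
At the end, for the whole second after the job is handed in: all three cores lie at rest in the slot, more than 10 mm below the deck; the capacitor and relay still stand upright, and they, the screwdriver and the multimeter are within 12 mm of where they were (all of step 3 and linear speed of each of core1, core2, core3 below 0.02 m/s and distance of each of capacitor, relay, screwdriver, meter from where it was at the start of the episode below 0.012 m and angle between each of capacitor, relay's own z axis and vertical below 0.2 rad); the robot touches nothing.
It fails at once if a core was picked up: raised 20 mm or more above the deck (z of any of core1, core2, core3 in the frame of tray above 0.085 m).
It fails at once if a bystander was moved more than 20 mm (distance of any of capacitor, relay, screwdriver, meter from where it was at the start of the episode above 0.02 m).
It also fails if it takes over 72 s, if anything falls off the work surface, if the arm or the gripper's body presses on something with over 40 N, if the wrist force passes 120 N, or if a joint passes its speed limit or range.

## Working session

There is one attempt and no reset: what is moved stays moved. The work goes in short steps, Python scripts to look and compute and a tool call to move; the robot and the scene stay as the last step left them, time stands still between calls to the robot, and variables do not carry over. Pictures are saved under pics/ and viewed, and the job is handed in when it is done.

Besides the shell and the picture viewer there is one more tool, called in YAML: its name, and indented under it one key for each argument. arm_command: Moves the arm, as the interface text tells. Its arguments: {"type":"object","properties":{"steps":{"type":"array"},"newtons":{"type":"number"}},"required":["steps"]}

```bash
mkdir -p pics; ls; python3 - <<'E'
from plant import readout, imaging
import cv2
s=readout.state(); print(s)
for n in ("scene","top"):
    d=imaging.get_image(n)
    cv2.imwrite(f"pics/{n}0.png",d["color"][:,:,::-1])
    print(n,{k:d[k] for k in d if k!="color"})
E
```

```text
pics
{'time_s': 0.0, 'joints': array([-1.39540029e+00,  3.13474936e-01,  1.49842449e+00, -3.56342009e-06,
        1.33103999e+00, -2.23385900e-01]), 'dq': array([ 0.00172664, -0.00118108,  0.00055699,  0.00021033, -0.00168427,
       -0.00046835]), 'tau': array([ 1.15076720e-03, -4.12276375e+01, -2.59739202e+01, -1.17862696e-04,
        4.20832264e-03,  9.24959778e-06]), 'tool_pos': array([ 203.80343041, -483.54369305,  230.72706819]), 'tool_rot': array([-3.07802946e+00, -6.21997414e-01, -4.53021482e-05]), 'contact_force': array([0.03397964, 0.35612887, 0.6833237 ]), 'moment': array([ 0.0240138 ,  0.01974941, -0.00275548]), 'finger_gap': 1.0018156650525674}
scene {'fx': 366.4843558661224, 'fy': 366.4843558661224, 'cx': 319.5877755840808, 'cy': 198.39716705135433, 'D': array([0.02180808, 0.        , 0.        , 0.        , 0.        ]), 'rvec': array([ 2.20319318,  0.95053585, -0.37438061]), 'tvec': array([-377.77585335, -241.60661534, 1328.78607453])}
top {'fx': 380.63536759595144, 'fy': 380.63536759595144, 'cx': 318.31555903727104, 'cy': 204.4942233776921, 'D': array([-0.05153321,  0.        ,  0.        ,  0.        ,  0.        ]), 'rvec': array([ 2.1764429 , -2.20854025,  0.09427489]), 'tvec': array([9.08323759e-01, 5.35034446e+02, 1.11070049e+03])}
```

View pics/scene0.png

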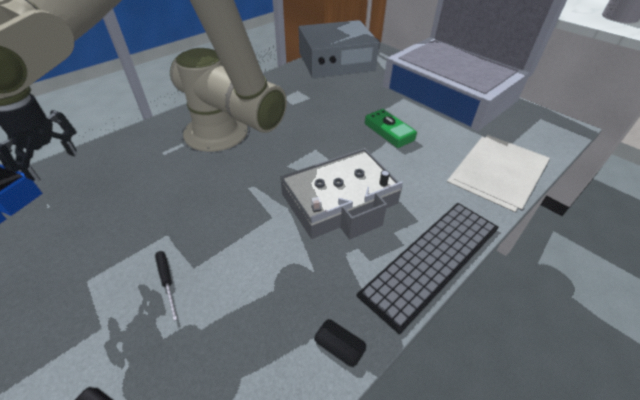

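View pics/top0.png

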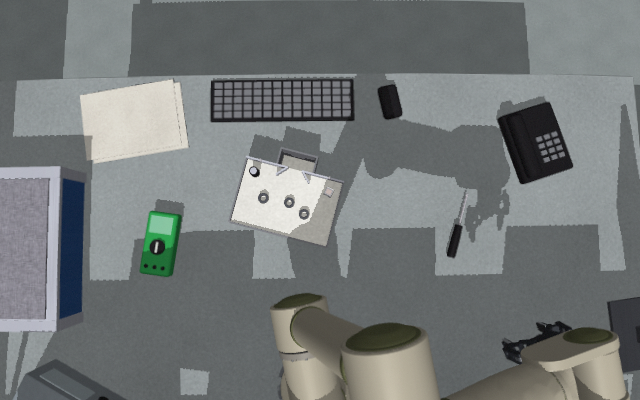

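The top view shows the tray around px (287,200). Its gate and slot are near (298,160), the cores near (263,197), (289,202) and (304,214), the capacitor at (255,171), and the relay near (329,190). I'll zoom in to measure these properly.

```bash
cat > h.py <<'E'
import numpy as np, cv2
from plant import readout, imaging
def ray(d,uv,z):
    K=np.array([[d["fx"],0,d["cx"]],[0,d["fy"],d["cy"]],[0,0,1]])
    p=cv2.undistortPoints(np.array(uv,float).reshape(-1,1,2),K,d["D"]).reshape(-1,2)
    R=cv2.Rodrigues(d["rvec"])[0]; c=-R.T@d["tvec"]
    v=np.c_[p,np.ones(len(p))]@R
    return c+v*((z-c[2])/v[:,2])[:,None]
def proj(d,P):
    K=np.array([[d["fx"],0,d["cx"]],[0,d["fy"],d["cy"]],[0,0,1]])
    return cv2.projectPoints(np.array(P,float).reshape(-1,1,3),d["rvec"],d["tvec"],K,d["D"])[0].reshape(-1,2)
E
python3 - <<'E'
from h import *
d=imaging.get_image("top"); im=d["color"][:,:,::-1]
c=im[140:255,220:355]; cv2.imwrite("pics/topz.png",cv2.resize(c,None,fx=5.5,fy=5.0,interpolation=cv2.INTER_CUBIC) if 0 else cv2.resize(c,None,fx=5,fy=5,interpolation=cv2.INTER_NEAREST))
d=imaging.get_image("scene"); im=d["color"][:,:,::-1]
c=im[145:240,275:410]; cv2.imwrite("pics/scenez.png",cv2.resize(c,None,fx=5,fy=5,interpolation=cv2.INTER_NEAREST))
E
```

```text
(no output)
```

View pics/topz.png

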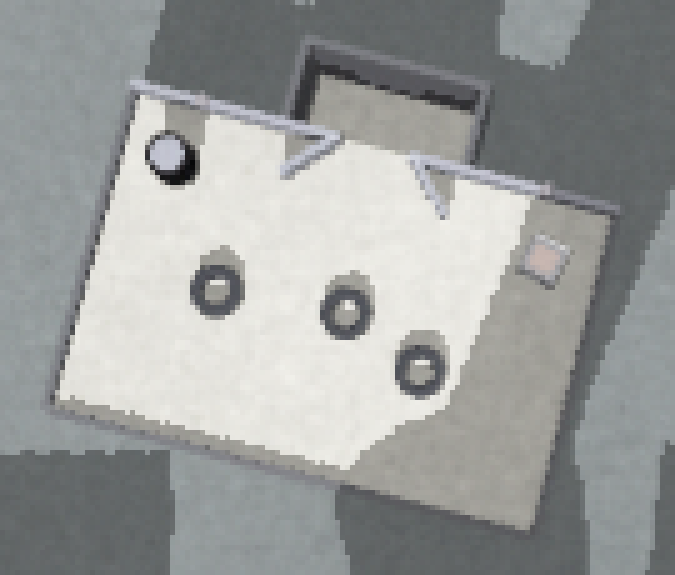

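View pics/scenez.png

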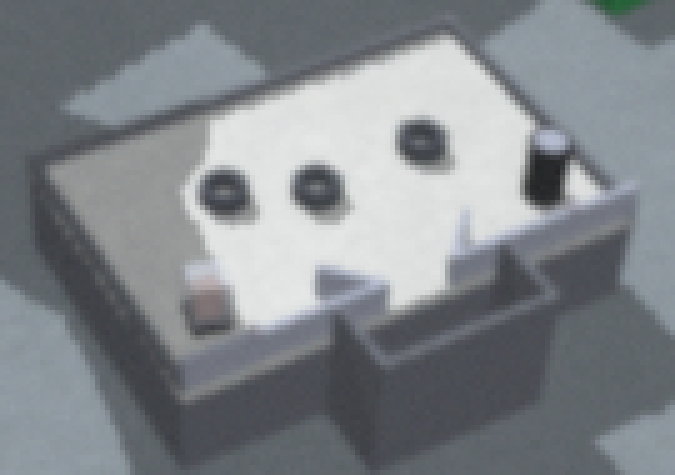

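```bash
cat > m.py <<'E'
from h import *
def cores(d):
    im=d["color"].astype(int); g=im.max(2)
    roi=np.zeros(g.shape,np.uint8); roi[140:255,220:355]=1
    m=((g<95)&(roi>0)).astype(np.uint8)
    n,l,st,ce=cv2.connectedComponentsWithStats(m)
    out=[]
    for i in range(1,n):
        x,y,w,h,a=st[i]
        if 30<a<130 and w<15 and h<15:
            (cx,cy),r=cv2.minEnclosingCircle(np.argwhere(l==i)[:,::-1].astype(np.float32))
            out.append((x,y,w,h,a,*ce[i],cx,cy,r))
    return out
if __name__=="__main__":
    np.set_printoptions(suppress=True,precision=1)
    d=imaging.get_image("top")
    for o in cores(d):
        print(np.array(o), ray(d,[o[5:7],o[7:9]],75))
    z=lambda a:np.array(a)/5.+[219.5,139.5]
    F=ray(d,z([[132,85],[617,210]]),87); B=ray(d,z([[50,405],[533,528]]),73); D=ray(d,z([[342,137],[412,156],[282,175],[445,215]]),87)
    print("fence",F,np.linalg.norm(F[0]-F[1])); print("back",B,np.linalg.norm(B[0]-B[1])); print("gate",D)
    print("cap top",ray(d,z([[167,155]]),105),"relay",ray(d,z([[546,258]]),99))
    S=ray(d,z([[310,38],[493,88]]),87); print("slot outer",S)
    for a in(F,B,S): v=a[0]-a[1]; print(np.arctan2(-v[0],v[1]))
E
python3 m.py
```

```text
[250.  167.   10.   10.   35.  255.6 173.1 254.6 171.7   4.7] [[622.6 170.3  75. ]
 [626.7 173.3  75. ]]
[258.  193.   10.    9.   44.  262.7 197.  262.7 197.    4.8] [[554.4 150.7  75. ]
 [554.3 150.6  75. ]]
[284.  198.   10.    9.   33.  288.1 201.9 288.4 201.8   4.6] [[539.4  79.1  75. ]
 [539.8  78.3  75. ]]
[299.  209.    9.   10.   31.  303.  213.6 303.2 213.5   4.5] [[505.9  37.4  75. ]
 [506.2  36.7  75. ]]
fence [[668.4 195.8  87. ]
 [593.8 -75.8  87. ]] 281.689003393154
back [[489.5 244.7  73. ]
 [416.6 -26.2  73. ]] 280.53427857778325
gate [[637.2  77.9  87. ]
 [625.9  38.8  87. ]
 [616.1 111.7  87. ]
 [592.3  20.7  87. ]]
cap top [[625.4 173.4 105. ]] relay [[566. -35.  99.]]
slot outer [[693.9  95.5  87. ]
 [664.   -7.3  87. ]]
-0.2679401757670995
-0.2629254489957573
-0.2831327079548216
```

```bash
python3 - <<'E'
from h import *
np.set_printoptions(suppress=True,precision=1)
d=imaging.get_image("scene")
z=lambda a:np.array(a)/5.+[274.5,144.5]
print("gate tops",ray(d,z([[388,288],[448,256]]),87))
print("fence ends",ray(d,z([[178,378],[638,186]]),87))
print("cores",ray(d,z([[224,188],[318,185],[421,139]]),75))
print("cap,relay",ray(d,z([[551,142],[207,275]]),[105][0]))
G=np.array([633,59]);a=-.266;R=np.array([[np.cos(a),np.sin(a)],[-np.sin(a),np.cos(a)]])
for p in([554.4,150.7],[539.6,78.7],[506,37],[625.4,173.4],[566,-35]): print(R@(np.array(p)-G))
E
```

```text
gate tops [[632.1  37.4  87. ]
 [637.8  78.5  87. ]]
fence ends [[602.7 -86.1  87. ]
 [673.5 197.7  87. ]]
cores [[507.8  36.1  75. ]
 [542.4  76.9  75. ]
 [555.8 149.   75. ]]
cap,relay [[628.  173.2 105. ]
 [572.6 -38.  105. ]]
[-99.9  67.8]
[-95.3  -5.5]
[-116.8  -54.6]
[-37.4 108.4]
[ -39.9 -108.3]
```

```bash
cat >> h.py <<'E'
def go(t,yaw):
    s=readout.state(); R=cv2.Rodrigues(s["tool_rot"])[0]; psi=np.arctan2(R[1,0],R[0,0])
    print("t",round(s["time_s"],2),"pos",s["tool_pos"].round(1),"yaw",round(psi,3),"gap",round(s["finger_gap"],3),"F",s["contact_force"].round(1))
    e=np.array(t)-s["tool_pos"]; print("delta tool mm",(R.T@e).round(1),"turn",round(psi-yaw,3))
E
python3 -c "
from h import *
go([507,85,150],-.21)"
```

```text
t 0.3 pos [ 203.8 -483.7  231.1] yaw 0.399 gap 0.998 F [-1.2 -0.6  0.6]
delta tool mm [ 500.2 -406.4   81.3] turn 0.609
```

arm_command:
  steps:
    - [[218,0.038,-0.031,0,0],[218,0.038,-0.031,0,0],[218,0.038,-0.031,0,0],[218,0.038,-0.031,0,0],[218,0.038,-0.031,0,0]]
  newtons: 20

```text
time_s: 0.8
tool_pos: [319.2, -265.4, 231.4]
tool_rot: [3.079, 0.621, 0.0]
contact_force: [1.2, 0.3, 0.1]
finger_gap: 0.154
```

arm_command:
  steps:
    - [[218,0.038,-0.031,0,0],[218,0.038,-0.031,0,0],[218,0.038,-0.031,0,0],[218,0.038,-0.031,0,0],[218,0.038,-0.031,0,0]]

```text
time_s: 1.3
tool_pos: [434.2, -48.6, 231.5]
tool_rot: [3.079, 0.622, 0.001]
contact_force: [0.9, -0.9, 0.4]
finger_gap: 0.142
```

```bash
python3 -c "
from h import *
go([507,85,150],-.21)"
```

```text
t 1.3 pos [434.2 -48.6 231.5] yaw 0.399 gap 0.142 F [ 0.9 -0.9  0.4]
delta tool mm [118.9 -94.9  81.5] turn 0.609
```

arm_command:
  steps:
    - [[218,0.038,-0.031,0,0],[218,0.038,-0.031,0,0],[218,0.038,-0.031,0,0],[218,0,0,0.04,0.15],[218,0,0,0.04,0.15]]

```text
time_s: 1.8
tool_pos: [503.2, 80.8, 150.5]
tool_rot: [3.138, 0.15, 0.003]
contact_force: [1.5, -0.6, -1.6]
finger_gap: 0.142
```

arm_command:
  steps:
    - [[218,0,0,0,0.15],[218,0,0,0,0.15],[218,0,0,0,0],[218,0,0,0,0]]

```text
time_s: 2.2
tool_pos: [502.7, 79.4, 151.4]
tool_rot: [-3.126, 0.309, -0.0]
contact_force: [-0.4, -0.6, 0.6]
finger_gap: 0.146
```

```bash
python3 - <<'E'
from h import *
go([507,85,68],-.21)
for n,(y0,y1,x0,x1) in {"top":(130,260,220,360),"scene":(90,240,275,425)}.items():
    d=imaging.get_image(n); c=d["color"][y0:y1,x0:x1,::-1]
    cv2.imwrite(f"pics/{n}1.png",cv2.resize(c,None,fx=4,fy=4,interpolation=cv2.INTER_NEAREST))
E
```

```text
t 2.2 pos [502.7  79.4 151.4] yaw -0.197 gap 0.146 F [-0.4 -0.6  0.6]
delta tool mm [ 3.1 -6.4 83.4] turn 0.013
```

View pics/scene1.png

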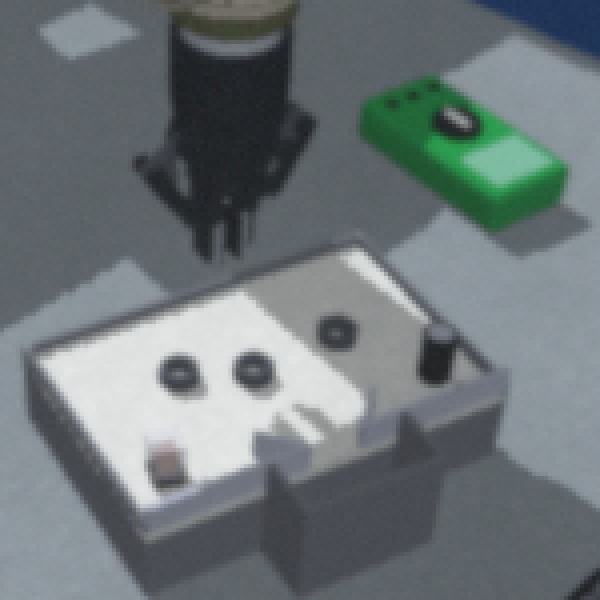

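View pics/top1.png

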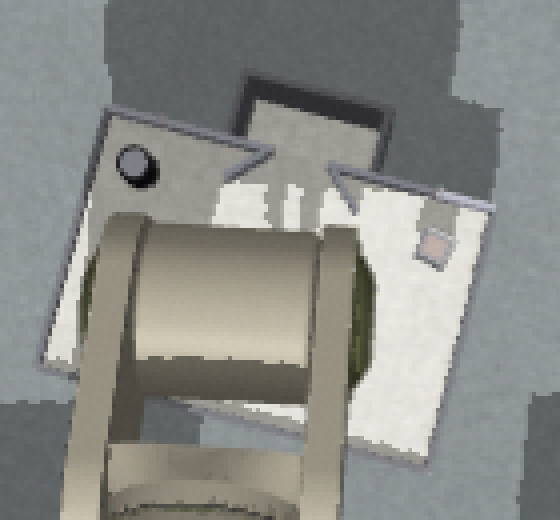

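The scene view shows both fingertips at zoomed (205–240, 255) with a gap between them. The cores are at (180,375), (253,370) and (337,332), and the tray is undisturbed. Next I descend behind the middle core.

arm_command:
  steps:
    - [[218,0.003,-0.006,0.03,0.013],[218,0,0,0.03,0],[218,0,0,0.015,0],[218,0,0,0.009,0],[218,0,0,0,0]]

```text
time_s: 2.8
tool_pos: [506.6, 84.6, 66.9]
tool_rot: [3.124, -0.334, -0.001]
contact_force: [0.8, 0.4, 0.7]
finger_gap: 0.147
```

```bash
cat > look.py <<'E'
from h import *
import sys
d=imaging.get_image("scene"); c=d["color"][110:240,275:425,::-1]
cv2.imwrite(f"pics/{sys.argv[1]}.png",cv2.resize(c,None,fx=4,fy=4,interpolation=cv2.INTER_CUBIC))
E
python3 -c "
from h import *
go([507,85,68],-.21)"; python3 look.py s2
```

```text
t 2.8 pos [506.6  84.6  66.9] yaw -0.213 gap 0.147 F [0.8 0.4 0.7]
delta tool mm [ 0.3 -0.4 -1.1] turn -0.003
```

View pics/s2.png

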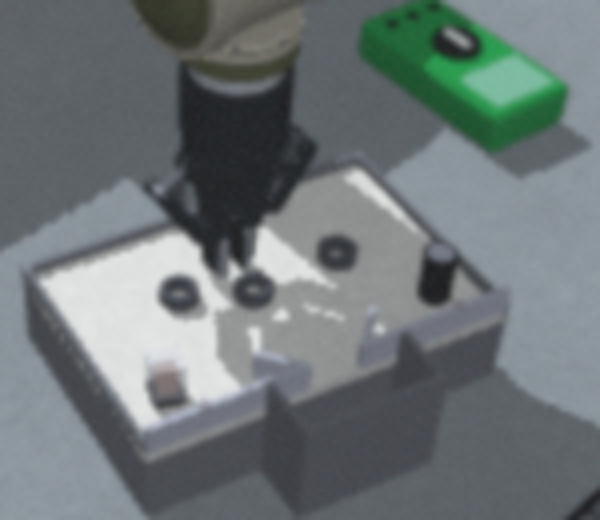

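Fingers are straddling just behind the middle core at (253,290), with no contact. Now I push.

arm_command:
  steps:
    - [[218,0.008,0,-0.001,0],[218,0.01,0,0,0],[218,0.01,0,0,0],[218,0.01,0,0,0],[218,0.01,0,0,0]]

```text
time_s: 3.35
tool_pos: [554.7, 74.2, 68.4]
tool_rot: [-3.124, 0.336, -0.0]
contact_force: [0.1, 0.2, 0.4]
finger_gap: 0.145
```

```bash
python3 -c "
from h import *
go([507,85,68],-.21)"; python3 look.py s3
```

```text
t 3.35 pos [554.7  74.2  68.4] yaw -0.214 gap 0.145 F [0.1 0.2 0.4]
delta tool mm [-48.9  -0.4   0.4] turn -0.004
```

View pics/s3.png

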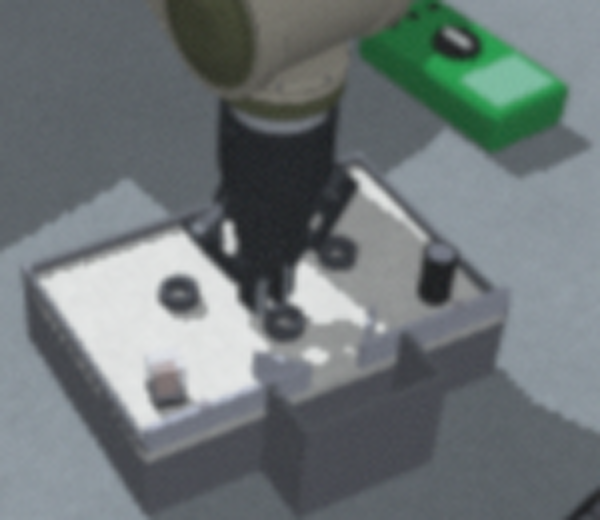

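```bash
python3 -c "
from h import *
d=imaging.get_image('scene'); print(ray(d,[[346,190]],75), proj(d,[[578.8,69,75],[634.5,58.5,65]]))"
```

```text
[[581.54461458  68.27593817  75.        ]] [[345.46310849 189.37089464]
 [357.47150878 204.36215753]]
```

The core sits in the finger notch as expected, within about 2 mm. I'll continue through the gate.

arm_command:
  steps:
    - [[218,0.01,0,0,0],[218,0.01,-0.001,0,0],[218,0.01,0,0,0],[218,0.01,0,0,0],[218,0.008,0,0,0]]

```text
time_s: 3.95
tool_pos: [601.1, 65.2, 68.2]
tool_rot: [-3.124, 0.336, 0.001]
contact_force: [-0.5, 0.4, -0.3]
finger_gap: 0.144
```

```bash
python3 -c "
from h import *
go([619,61,68],-.21)"; python3 look.py s4
```

```text
t 3.95 pos [601.1  65.2  68.2] yaw -0.214 gap 0.144 F [-0.5  0.4 -0.3]
delta tool mm [18.4  0.3  0.2] turn -0.004
```

View pics/s4.png

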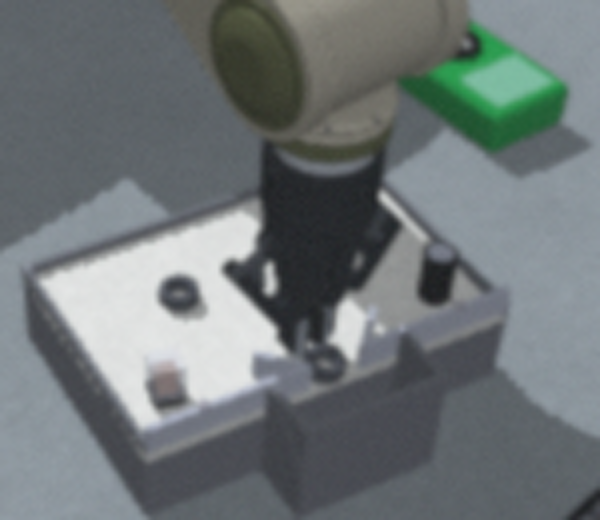

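The core is entering the gate at about (328,362). I'll push a little more.

arm_command:
  steps:
    - [[218,0.006,0,0,0],[218,0.006,0,0,0],[218,0.005,0,0,0],[218,0,0,0,0]]

```text
time_s: 4.4
tool_pos: [617.8, 61.5, 68.3]
tool_rot: [3.124, -0.336, 0.001]
contact_force: [0.6, 0.7, 0.0]
finger_gap: 0.148
```

```bash
python3 -c "
from h import *
go([619,61,68],-.21)"; python3 look.py s5
```

```text
t 4.4 pos [617.8  61.5  68.3] yaw -0.214 gap 0.148 F [0.6 0.7 0. ]
delta tool mm [1.2 0.2 0.3] turn -0.004
```

View pics/s5.png

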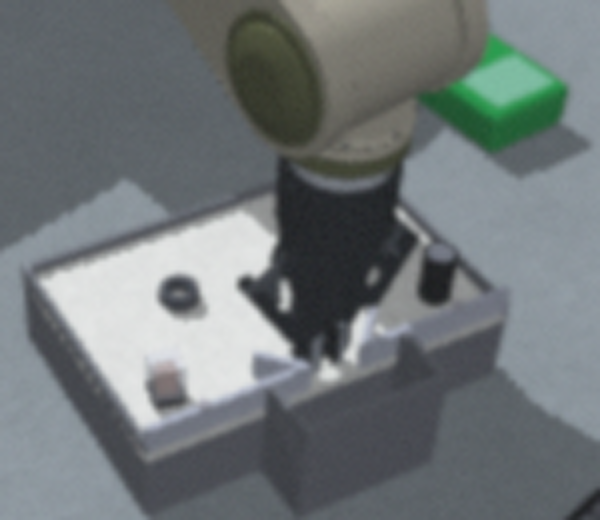

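The first core has gone from the gate, so it dropped. I'll retreat, lift, and go behind the right-hand core.

arm_command:
  steps:
    - [[218,-0.03,0,0,0],[218,-0.01,0,-0.03,0],[218,0,0,-0.03,-0.14],[218,0,0,0,-0.14],[218,0,0,0,-0.15]]

```text
time_s: 4.95
tool_pos: [578.4, 70.2, 129.4]
tool_rot: [3.122, 0.348, 0.003]
contact_force: [-0.4, 0.0, -0.4]
finger_gap: 0.142
```

arm_command:
  steps:
    - [[218,0,0,0,-0.148],[218,0,0,0,0],[218,0,0,0,0]]

```text
time_s: 5.25
tool_pos: [578.1, 70.2, 128.3]
tool_rot: [-3.091, -0.562, 0.0]
contact_force: [0.2, -0.0, 0.2]
finger_gap: 0.147
```

```bash
python3 -c "
from h import *
go([474.3,24,68],.364)"; python3 look.py s6; python3 -c "
from h import *
d=imaging.get_image('top'); c=d['color'][130:260,220:360,::-1]
cv2.imwrite('pics/t6.png',cv2.resize(c,None,fx=4,fy=4))"
```

```text
t 5.25 pos [578.1  70.2 128.3] yaw 0.36 gap 0.147 F [ 0.2 -0.   0.2]
delta tool mm [-113.4    6.7   60.3] turn -0.004
```

View pics/s6.png

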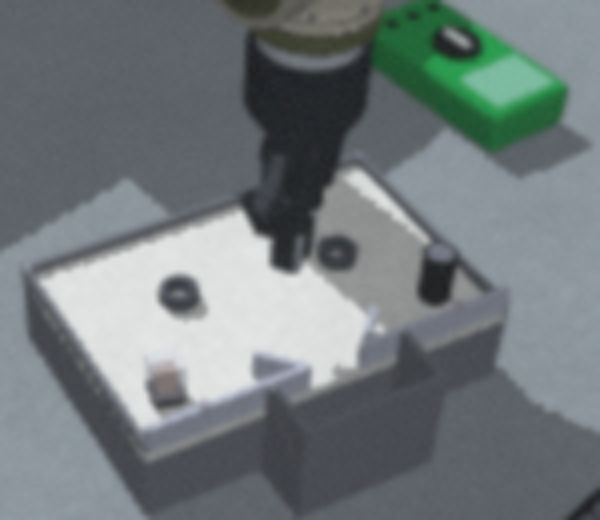

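View pics/t6.png

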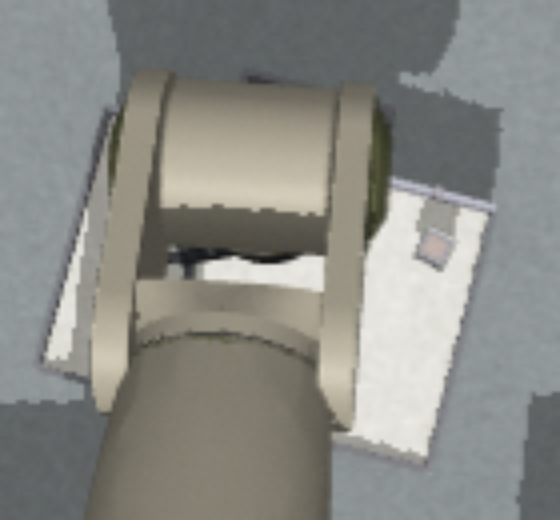

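The scene view shows only two cores left, at (180,293) and (337,252), and the gate is clear. The arm hides the slot in the top view. Moving on.

arm_command:
  steps:
    - [[218,-0.04,0.003,0,0],[218,-0.04,0.003,0,0],[218,-0.033,0.001,0.02,0],[218,0,0,0.025,0],[218,0,0,0.015,0]]

```text
time_s: 5.85
tool_pos: [474.2, 23.1, 67.3]
tool_rot: [-3.09, -0.563, 0.001]
contact_force: [0.2, 0.2, -0.4]
finger_gap: 0.145
```

arm_command:
  steps:
    - [[218,0,0,0,0]]

```text
time_s: 5.95
tool_pos: [474.1, 23.5, 67.0]
tool_rot: [-3.089, -0.565, 0.005]
contact_force: [-0.8, -0.0, 0.5]
finger_gap: 0.14
```

```bash
python3 -c "
from h import *
go([474.3,24,68],.364)
d=imaging.get_image('scene'); print((proj(d,[[507,36.5,75]])-[275,110])*4)"; python3 look.py s7
```

```text
t 5.95 pos [474.1  23.5  67. ] yaw 0.362 gap 0.14 F [-0.8 -0.   0.5]
delta tool mm [ 0.3 -0.5 -1. ] turn -0.002
[[176.75356754 287.55686208]]
```

View pics/s7.png

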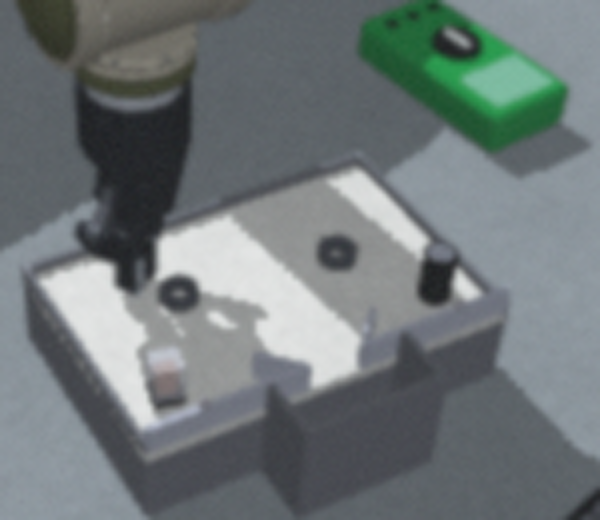

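arm_command:
  steps:
    - [[218,0.008,0,-0.001,0],[218,0.01,0,0,0],[218,0.01,0,0,0],[218,0.01,0,0,0],[218,0.01,0,0,0]]

```text
time_s: 6.55
tool_pos: [521.0, 40.9, 69.3]
tool_rot: [3.09, 0.569, 0.0]
contact_force: [-0.3, 0.1, -0.6]
finger_gap: 0.146
```

arm_command:
  steps:
    - [[218,0.01,0,0,0],[218,0.01,0,0,0],[218,0.01,0,0,0],[218,0.01,0,0,0],[218,0.008,0,0,0]]

```text
time_s: 7.05
tool_pos: [565.7, 57.9, 69.2]
tool_rot: [-3.09, -0.568, -0.0]
contact_force: [0.7, 0.0, -0.5]
finger_gap: 0.144
```

```bash
python3 -c "
from h import *
go([474.3,24,68],.364)
s=readout.state()['tool_pos']
d=imaging.get_image('scene'); print((proj(d,[[s[0]+24.7*.935,s[1]+24.7*.355,75]])-[275,110])*4+1.5)"; python3 look.py s8
```

```text
t 7.05 pos [565.7  57.9  69.2] yaw 0.364 gap 0.144 F [ 0.7  0.  -0.5]
delta tool mm [-97.5  -0.9   1.2] turn -0.0
[[291.5055194  327.98224338]]
```

View pics/s8.png

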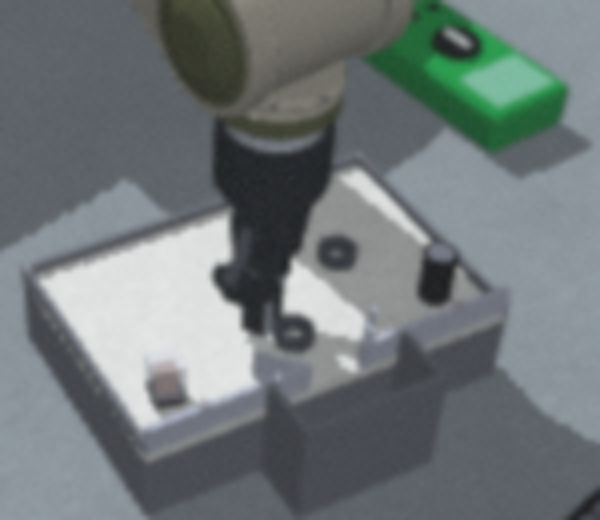

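The core is at (295,333), in front of the gate and nearly on the centre line. I'll back off, straighten to the gate axis, and push again.

arm_command:
  steps:
    - [[218,-0.02,0,0,0],[218,0,0,0,0.145],[218,0,0,0,0.145],[218,0,0,0,0.145],[218,0,0,0,0.145]]

```text
time_s: 7.65
tool_pos: [546.0, 50.3, 69.3]
tool_rot: [3.122, -0.349, -0.0]
contact_force: [-0.1, -1.0, 0.1]
finger_gap: 0.147
```

```bash
python3 -c "
from h import *
go([560,73,68],-.2)"
```

```text
t 7.65 pos [546.   50.3  69.3] yaw -0.222 gap 0.147 F [-0.1 -1.   0.1]
delta tool mm [  8.7 -25.2   1.3] turn -0.022
```

arm_command:
  steps:
    - [[218,0,-0.012,0,0],[218,0,-0.013,0.001,0.0],[218,0.006,0,0,-0.02],[218,0,0,0,0]]

```text
time_s: 8.05
tool_pos: [558.1, 73.9, 68.2]
tool_rot: [3.127, -0.302, 0.001]
contact_force: [0.3, -0.0, 0.7]
finger_gap: 0.143
```

```bash
python3 -c "
from h import *
go([560,73,68],-.2)"; python3 look.py s9
```

```text
t 8.05 pos [558.1  73.9  68.2] yaw -0.193 gap 0.143 F [ 0.3 -0.   0.7]
delta tool mm [2.1 0.5 0.2] turn 0.007
```

View pics/s9.png

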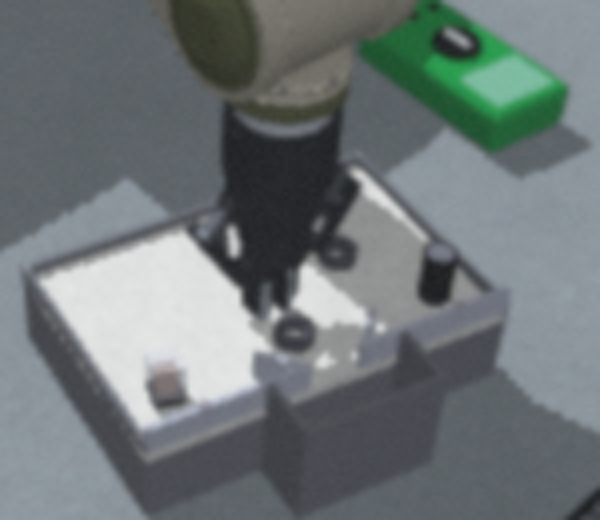

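Well aligned: fingers at (270,300), core at (293,333). I'll push 60 mm to the same end point as before.

arm_command:
  steps:
    - [[218,0.01,0,0,0.01],[218,0.01,0,0,0],[218,0.01,0,0,0],[218,0.01,0,0,0],[218,0.009,0,0,0]]

```text
time_s: 8.6
tool_pos: [605.8, 63.2, 68.2]
tool_rot: [3.125, -0.323, -0.0]
contact_force: [-0.2, -0.3, -0.1]
finger_gap: 0.142
```

arm_command:
  steps:
    - [[218,0.006,0,0,0],[218,0.005,0,0,0],[218,0,0,0,0],[218,0,0,0,0]]

```text
time_s: 9.0
tool_pos: [616.0, 61.4, 68.2]
tool_rot: [-3.125, 0.323, 0.001]
contact_force: [0.1, -1.0, -0.8]
finger_gap: 0.149
```

```bash
python3 -c "
from h import *
go([618,61.5,68],-.2)"; python3 look.py s10
```

```text
t 9.0 pos [616.   61.4  68.2] yaw -0.206 gap 0.149 F [ 0.1 -1.  -0.8]
delta tool mm [ 2.  -0.5  0.2] turn -0.006
```

View pics/s10.png

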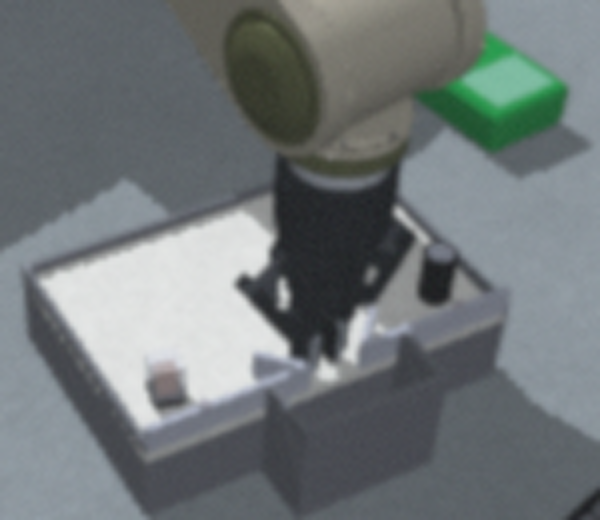

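The second core has dropped too. Next I retreat and go behind the last core on the left.

arm_command:
  steps:
    - [[218,-0.03,0,0,0],[218,-0.01,0,-0.03,0],[218,0,0,-0.03,0.14],[218,0,0,0,0.145],[218,0,0,0,0.145]]

```text
time_s: 9.55
tool_pos: [577.1, 69.7, 129.4]
tool_rot: [-2.981, 0.991, -0.003]
contact_force: [-0.6, 0.7, -0.5]
finger_gap: 0.149
```

arm_command:
  steps:
    - [[218,0,0,0,0.145],[218,0,0,0,0.145],[218,0,0,0,0.145],[218,0,0,0,0.05],[218,0,0,0,0]]

```text
time_s: 10.05
tool_pos: [576.8, 69.7, 128.4]
tool_rot: [2.661, -1.67, -0.0]
contact_force: [-0.3, -0.4, -0.9]
finger_gap: 0.147
```

```bash
python3 -c "
from h import *
go([540.4,181,68],-1.126)
print(readout.state()['joints'].round(2))
d=imaging.get_image('scene'); print((proj(d,[[555.5,149.5,75]])-[275,110])*4+1.5)
d=imaging.get_image('top'); c=d['color'][130:260,220:360,::-1]
cv2.imwrite('pics/t11.png',cv2.resize(c,None,fx=4,fy=4))"; python3 look.py s11
```

```text
t 10.05 pos [576.8  69.7 128.4] yaw -1.121 gap 0.147 F [-0.3 -0.4 -0.9]
delta tool mm [-116.1  -15.6   60.4] turn 0.005
[-0.08  0.53  1.46 -0.    1.15  2.61]
[[336.40450755 250.19781714]]
```

View pics/s11.png

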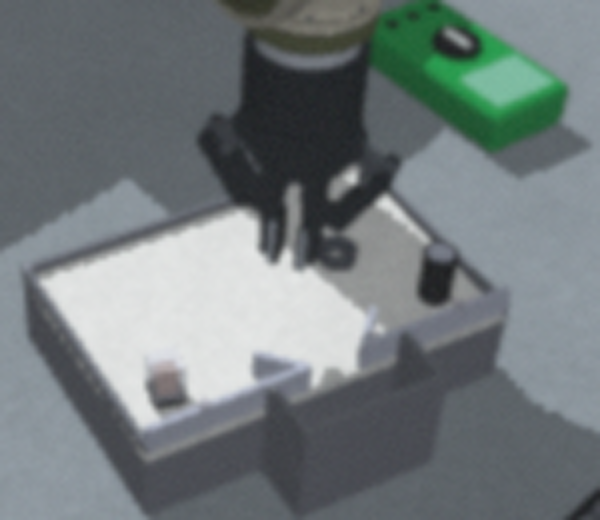

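View pics/t11.png

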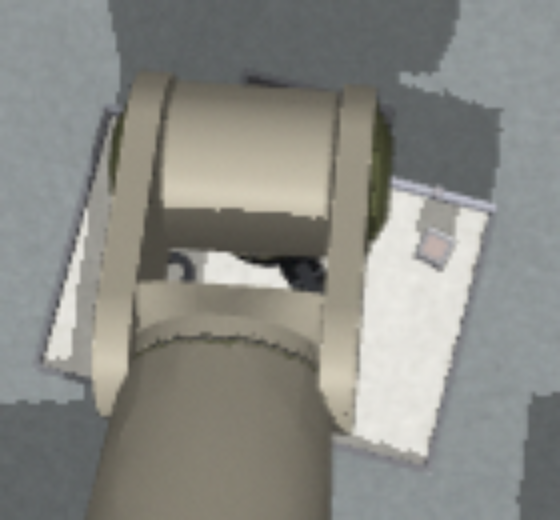

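Only the left core remains, at (337,252). Joint 6 is at 2.61 of 2.88 and would get close to its limit, so I'll use a milder yaw of -0.95. I'll still push along the desired line, which stays within the finger notch.

arm_command:
  steps:
    - [[218,0,0,0,-0.085],[218,0,0,0,-0.085],[218,0,0,0,0],[218,0,0,0,0]]

```text
time_s: 10.6
tool_pos: [577.0, 69.6, 128.3]
tool_rot: [2.792, -1.441, -0.0]
contact_force: [-0.9, -0.2, -1.0]
finger_gap: 0.143
```

```bash
python3 -c "
from h import *
go([536.8,178.6,68],-.95)
print(readout.state()['joints'].round(2))"
```

```text
t 10.6 pos [577.   69.6 128.3] yaw -0.953 gap 0.143 F [-0.9 -0.2 -1. ]
delta tool mm [-112.1  -30.4   60.3] turn -0.003
[-0.08  0.53  1.46 -0.    1.15  2.44]
```

arm_command:
  steps:
    - [[218,-0.04,-0.011,0,0],[218,-0.04,-0.011,0,0],[218,-0.032,-0.008,0,0],[218,0,0,0,0],[218,0,0,0.02,0]]

```text
time_s: 11.1
tool_pos: [537.7, 178.8, 110.3]
tool_rot: [-2.791, 1.437, -0.007]
contact_force: [1.2, 0.6, 0.4]
finger_gap: 0.142
```

```bash
python3 -c "
from h import *
go([536.8,178.6,68],-.95)
print(readout.state()['joints'].round(2))"; python3 look.py s12
```

```text
t 11.1 pos [537.7 178.8 110.3] yaw -0.951 gap 0.142 F [1.2 0.6 0.4]
delta tool mm [-0.4  1.  42.3] turn -0.001
[ 0.11  0.52  1.53 -0.    1.09  2.64]
```

View pics/s12.png

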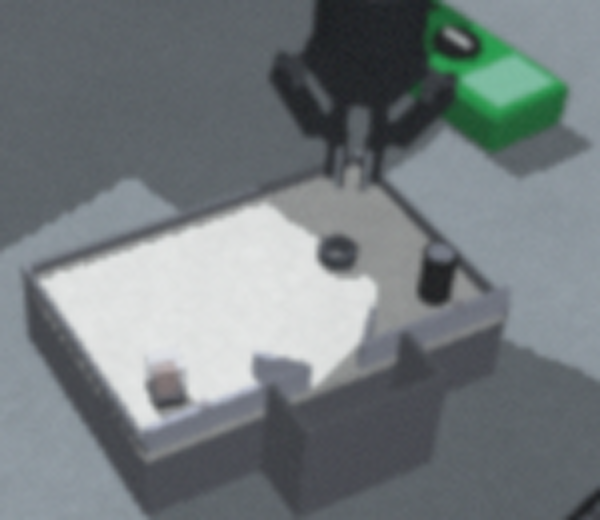

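The fingers hang above the deck behind the last core at (337,252), and the capacitor at (437,272) is clear. I'll descend the remaining 42 mm.

arm_command:
  steps:
    - [[218,0,0.001,0.02,0],[218,0,0,0.015,0],[218,0,0,0.006,0],[218,0,0,0,0]]

```text
time_s: 11.55
tool_pos: [535.5, 177.1, 66.9]
tool_rot: [2.791, -1.44, -0.002]
contact_force: [-0.4, 0.1, 0.2]
finger_gap: 0.147
```

arm_command:
  steps:
    - [[218,0.0098,0.0017,0,0],[218,0.0098,0.0017,0,0],[218,0.0098,0.0017,0,0],[218,0.0098,0.0018,0,0]]

```text
time_s: 11.95
tool_pos: [553.4, 140.6, 67.7]
tool_rot: [-2.792, 1.439, -0.001]
contact_force: [0.2, 0.8, -0.5]
finger_gap: 0.146
```

```bash
python3 -c "
from h import *
go([536.8,178.6,68],-.95)
s=readout.state()['tool_pos']
d=imaging.get_image('scene'); print((proj(d,[[s[0]+24.7*.582,s[1]-24.7*.813,75]])-[275,110])*4+1.5)"; python3 look.py s13
```

```text
t 11.95 pos [553.4 140.6  67.7] yaw -0.952 gap 0.146 F [ 0.2  0.8 -0.5]
delta tool mm [-40.6  -8.6  -0.3] turn -0.002
[[321.86117857 276.88192996]]
```

View pics/s13.png

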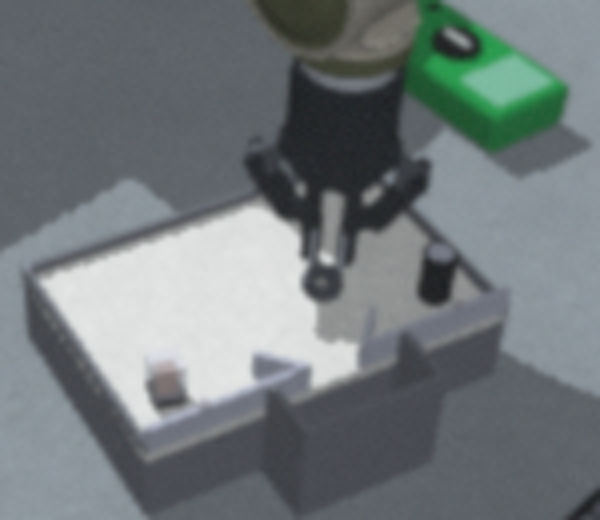

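The core is seated in the notch at (322,281), as predicted. Pushing 50 mm more.

arm_command:
  steps:
    - [[218,0.0098,0.0017,0,0],[218,0.0098,0.0018,0,0],[218,0.0098,0.0018,0,0],[218,0.0098,0.0018,0,0],[218,0.0098,0.0018,0,0]]

```text
time_s: 12.55
tool_pos: [574.3, 95.7, 67.3]
tool_rot: [-2.793, 1.439, -0.0]
contact_force: [-0.4, 0.7, 0.4]
finger_gap: 0.143
```

```bash
python3 -c "
from h import *
go([536.8,178.6,68],-.95)
s=readout.state()['tool_pos']
print(s[0]+24.7*.582,s[1]-24.7*.813)
d=imaging.get_image('scene'); print((proj(d,[[s[0]+24.7*.582,s[1]-24.7*.813,75]])-[275,110])*4+1.5)"; python3 look.py s14
```

```text
t 12.55 pos [574.3  95.7  67.3] yaw -0.951 gap 0.143 F [-0.4  0.7  0.4]
delta tool mm [-89.2 -17.6  -0.7] turn -0.001
588.6986430691974 75.659412469942
[[300.32642826 321.70448628]]
```

View pics/s14.png

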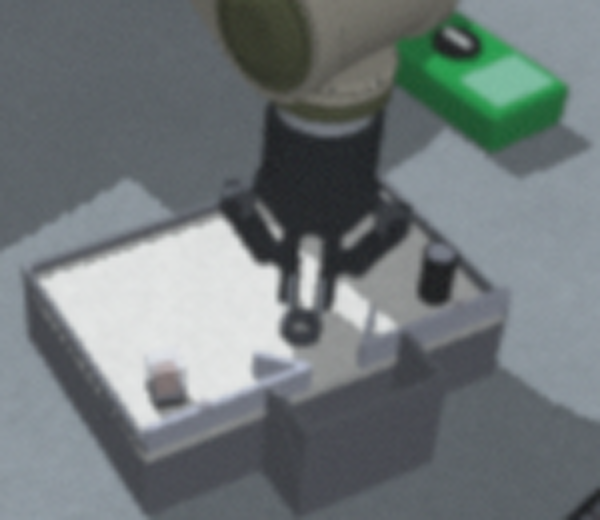

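The core is in front of the gate at (301,326). Same procedure: back off, straighten, final push.

arm_command:
  steps:
    - [[218,-0.022,0,-0.001,0],[218,0,0,0,-0.145],[218,0,0,0,-0.145],[218,0,0,0,-0.145],[218,0,0,0,-0.145]]

```text
time_s: 13.15
tool_pos: [561.1, 114.8, 68.3]
tool_rot: [-3.089, 0.57, 0.0]
contact_force: [-1.7, 0.1, -0.6]
finger_gap: 0.144
```

arm_command:
  steps:
    - [[218,0,0,0,-0.04],[218,0,0,0,0]]

```text
time_s: 13.35
tool_pos: [561.0, 114.7, 68.3]
tool_rot: [-3.099, 0.517, 0.0]
contact_force: [0.4, 0.1, 0.2]
finger_gap: 0.144
```

```bash
python3 -c "
from h import *
go([559,85,68],-.33)"
```

```text
t 13.35 pos [561.  114.7  68.3] yaw -0.331 gap 0.144 F [0.4 0.1 0.2]
delta tool mm [ 7.7 28.8  0.3] turn -0.001
```

arm_command:
  steps:
    - [[218,0,0.015,0,0],[218,0,0.014,0,0],[218,0.007,0,0,0],[218,0,0,0,0]]

```text
time_s: 13.75
tool_pos: [559.1, 83.8, 68.6]
tool_rot: [-3.098, 0.521, -0.002]
contact_force: [-0.6, 0.5, -0.0]
finger_gap: 0.146
```

```bash
python3 -c "
from h import *
go([616.7,64.3,68],-.33)"; python3 look.py s15
```

```text
t 13.75 pos [559.1  83.8  68.6] yaw -0.333 gap 0.146 F [-0.6  0.5 -0. ]
delta tool mm [60.8 -0.4  0.6] turn -0.003
```

View pics/s15.png

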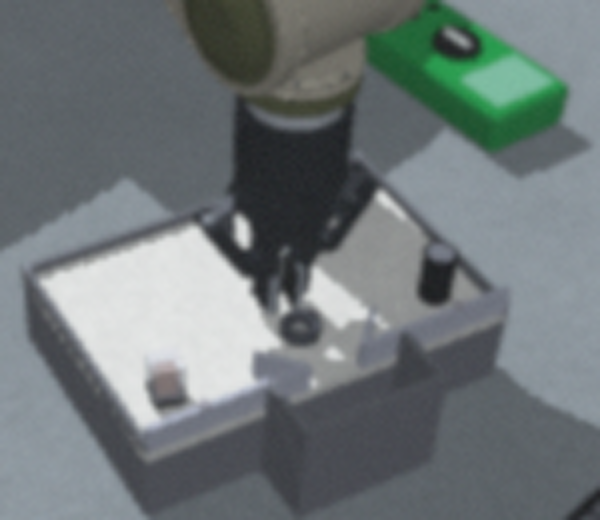

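Aligned: core at (300,327), fingers just behind it. Pushing 60 mm.

arm_command:
  steps:
    - [[218,0.01,0,0,0],[218,0.01,0,0,0],[218,0.01,0,0,0],[218,0.01,0,0,0],[218,0.009,0,0,0]]

```text
time_s: 14.3
tool_pos: [605.7, 68.6, 68.2]
tool_rot: [-3.099, 0.518, -0.0]
contact_force: [-0.7, -0.3, -0.6]
finger_gap: 0.147
```

arm_command:
  steps:
    - [[218,0.006,0,0,0],[218,0.005,0,0,0],[218,0,0,0,0],[218,0,0,0,0]]

```text
time_s: 14.7
tool_pos: [614.9, 65.4, 68.2]
tool_rot: [-3.099, 0.518, 0.0]
contact_force: [0.1, 0.1, -0.1]
finger_gap: 0.142
```

```bash
python3 -c "
from h import *
go([616.7,64.3,68],-.33)"; python3 look.py s16
```

```text
t 14.7 pos [614.9  65.4  68.2] yaw -0.331 gap 0.142 F [ 0.1  0.1 -0.1]
delta tool mm [2.  0.5 0.2] turn -0.001
```

View pics/s16.png

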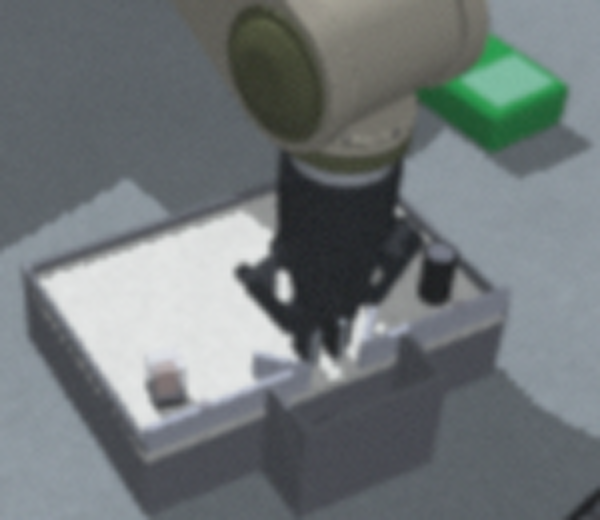

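It appears dropped. I'll retreat up and to the side so the top camera can see the slot.

arm_command:
  steps:
    - [[218,-0.03,0,0,0],[218,-0.01,0,-0.04,0],[218,0,0,-0.05,0],[218,0,0,-0.04,0],[218,-0.01,0.045,0,0]]

```text
time_s: 15.25
tool_pos: [556.2, 41.0, 204.2]
tool_rot: [-3.099, 0.511, -0.019]
contact_force: [1.2, -1.5, -0.3]
finger_gap: 0.139
```

arm_command:
  steps:
    - [[218,-0.01,0.045,0,0],[218,-0.01,0.045,0,0],[218,-0.01,0.045,0,0],[218,-0.01,0.045,0,0],[218,-0.01,0.045,0,0]]

```text
time_s: 15.75
tool_pos: [431.4, -158.5, 198.5]
tool_rot: [3.099, -0.517, 0.001]
contact_force: [0.4, -0.5, 1.0]
finger_gap: 0.148
```

arm_command:
  steps:
    - [[218,0,0.045,0,0],[218,0,0.045,0,0],[218,0,0,0,0],[218,0,0,0,0]]

```text
time_s: 16.15
tool_pos: [403.1, -242.8, 198.3]
tool_rot: [-3.098, 0.521, 0.0]
contact_force: [1.0, 0.4, 0.6]
finger_gap: 0.143
```

```bash
python3 look.py s17; python3 -c "
from h import *
go([540,181,68],-1)
d=imaging.get_image('top'); im=d['color'][:,:,::-1]; cv2.imwrite('pics/t17f.png',im); c=im[130:260,220:360]
cv2.imwrite('pics/t17.png',cv2.resize(c,None,fx=4,fy=4,interpolation=cv2.INTER_NEAREST))"
```

```text
t 16.2 pos [ 403.4 -242.1  198.3] yaw -0.331 gap 0.145 F [ 0.4 -0.6 -0.5]
delta tool mm [  -8.5 -444.4  130.5] turn 0.669
```

View pics/t17f.png

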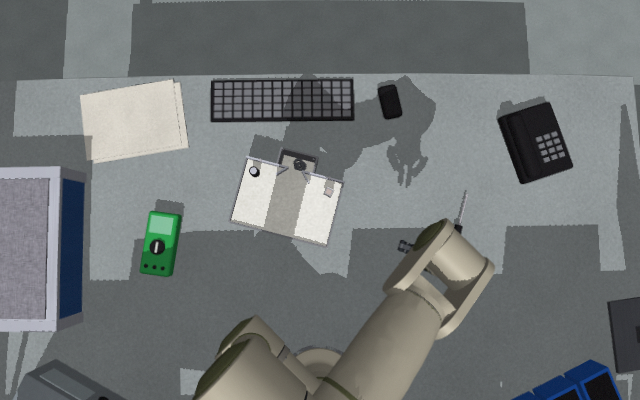

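View pics/t17.png

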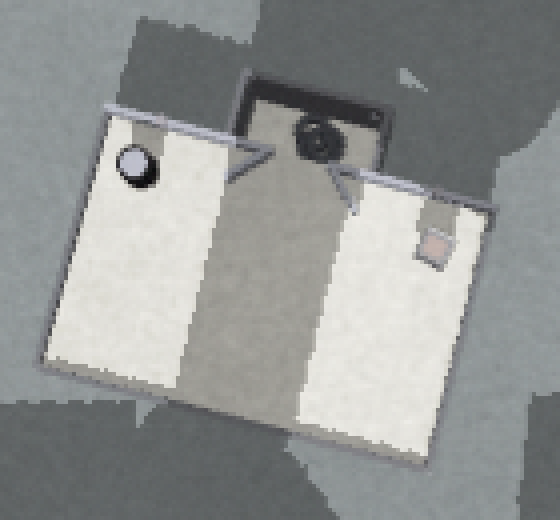

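View pics/s17.png

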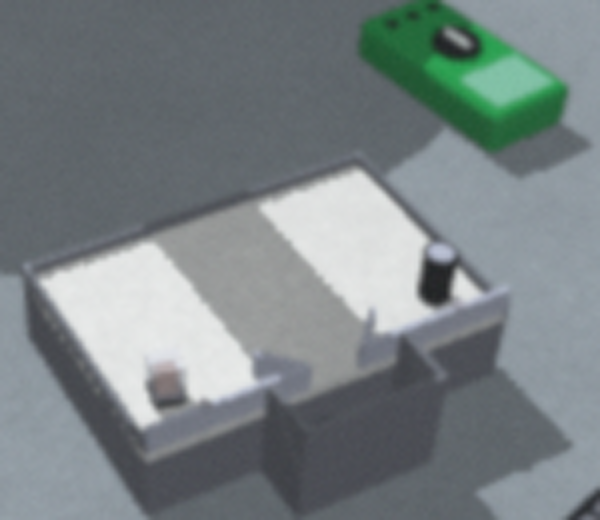

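The deck is clear of cores, and they lie overlapping in the slot at (318,140) zoomed. The capacitor at (133,162), the relay at (435,247), the meter and the screwdriver look unmoved. I'll do a quick numeric check that nothing moved before handing in.

arm_command:
  steps:
    - [[218,0,0,0,0],[218,0,0,0,0],[218,0,0,0,0]]

```text
time_s: 16.55
tool_pos: [403.7, -242.1, 198.4]
tool_rot: [3.099, -0.516, 0.0]
contact_force: [-0.2, -0.1, 0.3]
finger_gap: 0.146
```

```bash
python3 - <<'E'
from h import *
a=cv2.imread("pics/scene0.png").astype(int); d=imaging.get_image("scene"); b=d["color"][:,:,::-1].astype(int)
def cen(im,f,r):
    m=f(im); y0,y1,x0,x1=r; m=m[y0:y1,x0:x1]; p=np.argwhere(m); return (p.mean(0)[::-1]+[x0,y0]).round(2),len(p)
green=lambda i:(i[...,1]>i[...,2]+40)&(i[...,1]>i[...,0]+20)
dark=lambda i:i.max(2)<60
pink=lambda i:(i[...,2]>i[...,0]+8)
for n,f,r in(("meter",green,(100,155,355,425)),("cap",dark,(165,190,375,395)),("driver",dark,(245,330,150,182)),("relay",pink,(190,220,305,325))):
    print(n,cen(a,f,r),cen(b,f,r))
dt=imaging.get_image("top"); g=dt["color"].max(2)[152:175,285:315]; print(ray(dt,[[220+318/4,130+140/4]],28)); s=readout.state(); print(s["time_s"],s["dq"].round(3),s["contact_force"].round(1))
E
```

```text
meter (array([391.05, 128.23]), 994) (array([391.04, 128.24]), 995)
cap (array([383.71, 180.21]), 52) (array([383.71, 180.06]), 52)
driver (array([163.28, 268.27]), 313) (array([163.22, 268.14]), 309)
relay (array([316.35, 204.5 ]), 20) (array([316.11, 204.28]), 18)
[[652.55860114  47.24291892  28.        ]]
16.65 [-0.002  0.002 -0.001 -0.     0.001  0.   ] [-0.6  0.8  0. ]
```

```bash
python3 -c "
from plant import order
print(order.job_done())"
```

```text
the job is handed in; nothing more can be done
None
```

I swept the three cores one at a time (middle, right, left) along the deck and through the gate. I used the nearly shut fingertips as a two-point notch behind each core and never gripped or lifted any. I handed the job in at about 16.7 s of the 72 s allowed.

**Last checks before hand-in:**
- **Cores:** The top view shows an empty deck and dark, overlapping rings in the slot. I could not count three separate rings because they lie on top of each other. Each core was seen to disappear at the gate during its own push.
- **Bystanders:** The meter, capacitor, screwdriver and relay moved less than 0.4 px in the scene image since the start, so I see no displacement.
- **Robot:** The arm was standing still, clear of the tray at 198 mm height. Contact forces stayed at noise level, below 2 N, whenever I read them.

No check failed or disagreed. The two cameras agreed on position to within about 2–4 mm for the cores and gate. The outer corners and the relay differed more, by up to about 10 mm for one fence corner.

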